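# Hob set, turner ready over the pan

### The arm

A 6-joint arm with a two-finger parallel gripper is mounted at the origin on the work surface. World frame = base frame: x ahead of the robot, y to its left, z up, the work surface at z = 0. Lengths are in m, angles in rad, forces in N, time in s.
With the tool pointing down it reaches from about 0.25 to 0.775 m from the base axis. Payload 8.9 kg.
Tool frame: the origin (TCP) lies at the very end of the fingers, on their centre line; the grasp point (between the pads) lies 19 mm behind it; z points along the fingers, y is the line along which they close (so a half turn about z gives the same grasp; the last joint's range is limited). The gripper opens to 85 mm and grips with 20 to 120 N. Pads are 22 mm wide; open, the fingers measure 114 mm over their backs; the gripper's body (76 mm by 85 mm) begins 54 mm behind the grasp point. The pads swing forward as they close: fully open they stand 13 mm farther back than shut.
Start: joints at [-1.398, 0.291, -0.153, 1.127, 0, 1.431], TCP at [0.161, -0.5, 0.231] pointing down, gripper open.
Joint ranges: [-2.52, 2.52], [-0.91, 1.74], [-1.3, 1.37], [-1.96, 2.02], [-1.52, 1.47], [-3.14, 3.14]. Speed limits (rad/s): [2.22, 2.22, 2.79, 3.14, 3.14, 3.14].

### API

Orientations are given as a unit quaternion [w, x, y, z].
In Python, from cell import r gives the robot as it stands.
- The arm moves only by the shell command python3 -m handwheel 'ROWS' [OPENING] [FORCE]. ROWS is a JSON object whose one key "plan" holds one flat list of numbers, 6 for each row, row after row: the shift along the tool's x, y, z in m, then the turn, a rotation vector about the tool's x, y, z in degrees. In form: {"plan": [x, y, z, ax, ay, az, x, y, z, ax, ay, az, ...]}. A call has 1 to 8 rows; each row is the pose to reach, as a shift and turn from the pose commanded when the call began, along the tool's axes at that moment; what a row does not reach only later rows make up. A row lasts 1/10 s, in which the tool goes at most 50 mm and 8.59 degrees, less where a joint would pass 70% of its speed; a pose out of reach is approached as far as the arm can. A call with a gripper value outside its range is refused whole. OPENING is the finger opening in m, from 0 to 0.0854, set as the call begins (- or left out, the last holds). The fingers move at their own pace and stop on an object; FORCE is the grip in N (left out, the last holds). Time passes only in rows, so rows that repeat a pose let the fingers close. It gives the time, the measured TCP pose, the force, the opening and the grip force at its end, in the units of the state.
- r.get_state(): the state, without advancing time (a new reading comes with each control period).
- r.capture(name): name is "scene" or "top" or "wrist"; returns a dict with "image" (480x640x3 uint8, red, green, blue), "fx", "fy", "cx", "cy" (pixels), "k1" (the pictures are not rectified: a ray, as slopes to the right and down, at radius r is drawn at 1 + k1 r^2 times it, then the intrinsics apply), "camera_from_world" (4x4, takes a point from world to camera coordinates); the wrist camera has in their place "T_tool_cam" (4x4, takes a point from camera to tool coordinates, whose origin is the TCP and whose axes are the flange's). Camera axes: x right, y up, looking along -z (the intrinsics and any distortion apply to the point x, -y, -z); pixel columns grow to the right and rows downward; lengths in m; the calibration is good to about 2 mm. A picture is of the moment at which its call begins: read the wrist's pose just before it. There is no depth.
- r.finish_job(): hands the job in; it is judged then, once.
The state is a dict: "time": time; "q": joint angles; "qvel": joint speeds; "tau": joint torques, N m; "tool_pos": TCP position; "tool_rot": TCP orientation; "ft_force": force on the tool from outside, world axes, zero at the start; "moment": the same for the moment, N m; "opening": finger opening in m; "finger_force": force on a finger pad.
Only numpy, scipy, OpenCV 4.12 (cv2) and the standard library are available. Lean on these libraries where they do the work, as an engineer would, in place of code of your own. Each camera call takes 0.05 s, during which the arm holds its last target. There are 200 camera calls.

### The job

Get ready to fry: first turn the hob's knob clockwise until its pointer lines up with the long index line, and leave it there. Then draw the slotted turner out of its slanted rest, turn it so that its blade lies flat and level, and finish holding it still in the gripper with the blade over the middle of the frying pan, about a hand's breadth above the rim. Do not put the turner down or let go of it, and leave the pan, the wooden spoon and everything else on the worktop where they are.

Things in the scene. Friction and masses are not known exactly. Their poses are not given: they have to be found in the camera images.
- hob: Portable hob, fixed: steel box 340 x 280 x 55 mm (x, y, z), black glass top. Origin: centre of its underside, on the worktop; x axis from the knob's end (near the robot) to the pan's end. Knob's axis at x = -125 mm, y = 0; the pan stands round x = +45 mm, y = 0.
- power (a joint): Angle of the hob's power knob, rad, 0 to 2.6, growing clockwise seen from above. At 0 its white pointer points along the hob's -x. The long white index line (23 x 4 mm, on the glass 35 to 58 mm off the knob's axis) is at 1.6; short ticks at 0, 0.4, 0.8, 1.2, 2.0, 2.4. It starts 0.6 to 1.5 rad short of the index line, has 0.03 N m friction, no spring, and stays where it is left.
- power_grip (a point): Point on the knob's vertical axis at gripping height, 92 mm above the worktop. Turns with the knob: its x axis runs along the grip bar, the white pointer on its -x side. Grip bar 42 mm long, 14 mm wide, 67 to 99 mm above the worktop, on a turning disc of 44 mm diameter over a fixed steel disc of 68 mm diameter and 6 mm height.
- turner: Slotted turner, straight, 270 mm long, 105 to 195 g, standing blade down in stand_a. Origin: middle of the blade's tip edge; z runs to the handle's butt, x is the blade's normal (faces alike), y across the blade. Steel blade z 0-100 mm, 72 wide, 3 thick; neck 14 wide; black handle z 120-270 mm, 22 wide (y), 16 thick (x). Centre of mass near z = 90 mm.
- turner_grip (a point): Point inside the turner's handle at turner z = 155 mm, about 0.15 m above the worktop at the start; a good place to grip, closing across the 22 mm width (y). Axes as turner. At the start the handle leans 35 degrees from the vertical, its butt roughly towards the robot.
- turner_blade (a point): Centre of the turner's blade (turner z = 50 mm). Axes as turner.
- stand_a: Fixed slanted rest holding the turner. Origin: centre of the underside of its wooden foot, 150 x 100 x 10 mm. A steel sleeve (inside 6 x 78 mm, 75 deep, walls 4) rises from x = +50 mm and leans 35 degrees towards the rest's -x; mouth about 80 mm above the worktop near x = +5 mm. The turner comes free once drawn 75 mm along its own z. Which rest is to the left varies.
- stand_b: The second rest, same as stand_a, holding the wooden spoon. Which rest is to the left varies.
- pan: Frying pan, dark steel, 0.9 kg, standing loose on the hob's glass: rim diameter 208 mm, rim 45 mm above its base (so 100 mm above the worktop), black stick handle out to 255 mm along its own x axis. Origin: centre of its underside. Must stay where it is.
- spoon: Wooden spoon, bystander: flat head 50 mm wide, thin round stick of 11 mm diameter, 245 mm long, standing in stand_b just as the turner stands in stand_a. Origin: middle of its lower end; z axis up along the stick.
- mill: Pepper mill of dark wood, 150 mm tall, 54 mm diameter, bystander. Origin: centre of its underside.
- salt: Small glass salt jar with a steel cap, 85 mm tall, 42 mm diameter, bystander. Origin: centre of its underside.
- jar: Amber glass jar, 120 mm tall, 72 mm diameter, bystander. Origin: centre of its underside.
- mug: White mug, 90 mm tall, 80 mm diameter, bystander near the robot. Origin: centre of its underside.
- bowl: Blue bowl, 60 mm tall, 140 mm diameter, bystander on the right. Origin: centre of its underside.
There are look-alikes about, which are no part of the job. What is shaped like the stand_b but green, pink or purple is not meant.

How it is judged:
By the outcome, as a careful person would: the job done as asked, in the order asked, and still so for the second after the job is handed in, while the arm keeps its last pose, push and grip.
It also fails if it takes over 58 s, if anything falls off the work surface, if the arm or the gripper's body presses on something with over 40 N, if the wrist force passes 120 N, or if a joint passes its speed limit or range.

## Working session

There is one attempt and no reset: what is moved stays moved. The work goes in short steps, Python scripts to look and compute and a shell command to move; the robot and the scene stay as the last step left them, time stands still between calls to the robot, and variables do not carry over. Pictures are saved under pics/ and viewed, at most 10 in all, crops included, and the job is handed in when it is done.

```bash
ls; mkdir -p pics
cat > h.py <<'E'
import numpy as np, cv2
from scipy.spatial.transform import Rotation as R
from cell import r
def cap(n,f=None):
    s=r.get_state(); c=r.capture(n)
    if n=="wrist":
        T=np.eye(4); T[:3,:3]=R.from_quat(np.roll(s["tool_rot"],-1)).as_matrix(); T[:3,3]=s["tool_pos"]
        c["W"]=T@np.array(c["T_tool_cam"])
    else: c["W"]=np.linalg.inv(np.array(c["camera_from_world"]))
    if f: cv2.imwrite("pics/"+f,c["image"][:,:,::-1])
    return c
def ray(c,u,v):
    K=np.array([[c["fx"],0,c["cx"]],[0,c["fy"],c["cy"]],[0,0,1.]])
    p=cv2.undistortPoints(np.array([[[u,v]]],float),K,np.array([c["k1"],0,0,0.]))[0,0]
    # note: undistort inverts slope*(1+k1 r^2)
    d=c["W"][:3,:3]@np.array([p[0],-p[1],-1]); return c["W"][:3,3],d/np.linalg.norm(d)
def onz(c,u,v,z):
    o,d=ray(c,u,v); return o+d*(z-o[2])/d[2]
def two(c1,p1,c2,p2):
    o1,d1=ray(c1,*p1); o2,d2=ray(c2,*p2)
    A=np.stack([d1,-d2],1); t=np.linalg.lstsq(A,o2-o1,rcond=None)[0]
    a=o1+t[0]*d1; b=o2+t[1]*d2; return (a+b)/2, np.linalg.norm(a-b)
def proj(c,P):
    p=np.linalg.inv(c["W"])@np.append(P,1); s=np.array([p[0]/-p[2],-p[1]/-p[2]]); s=s*(1+c["k1"]*(s@s))
    return s*[c["fx"],c["fy"]]+[c["cx"],c["cy"]]
def tool():
    s=r.get_state(); return np.array(s["tool_pos"]),R.from_quat(np.roll(s["tool_rot"],-1))
def rel(P,Rt):
    "shift (tool axes, m) and rotvec deg to reach pose"
    p,q=tool(); return np.round(q.inv().apply(np.array(P)-p),4),np.round((q.inv()*Rt).as_rotvec(degrees=True),2)
E
python3 - <<'E'
from h import *
import pickle
s=r.get_state();print(s)
d={n:cap(n,n+"0.png") for n in("scene","top")}
pickle.dump(d,open("c0.pkl","wb"))
for n in d: print(n,d[n]["W"].round(3),d[n]["fx"],d[n]["k1"])
E
```

```text
pics
{'time': 0.0, 'q': array([-1.39827928e+00,  2.91259285e-01, -1.54138031e-01,  1.12665725e+00,
        2.05972188e-05,  1.43150868e+00]), 'qvel': array([-0.00029849,  0.00047311,  0.00075276, -0.00059894,  0.00142328,
        0.00101678]), 'tau': array([ 1.22335918e-03, -5.37144005e+01,  3.31370866e+01,  1.60348706e-02,
       -1.18723601e-04, -6.85662258e-06]), 'tool_pos': array([ 0.16100049, -0.49925787,  0.23073882]), 'tool_rot': array([-6.29201491e-04,  9.87871630e-01,  1.55271526e-01, -1.54927707e-07]), 'ft_force': array([ 0.40852975, -0.059384  ,  0.03632558]), 'moment': array([-0.01661718, -0.03587983,  0.02927202]), 'finger_force': 0.0, 'opening': 0.08539365102811605}
scene [[-0.782 -0.384  0.49   1.122]
 [ 0.622 -0.509  0.595  0.687]
 [ 0.021  0.771  0.637  0.849]
 [ 0.     0.     0.     1.   ]] 472.71289859068855 0.010536934794637999
top [[ 0.02   0.997 -0.081  0.396]
 [-1.     0.021  0.008 -0.006]
 [ 0.009  0.08   0.997  1.694]
 [ 0.     0.     0.     1.   ]] 576.165615431581 -0.1519129015335932
```

View pics/scene0.png

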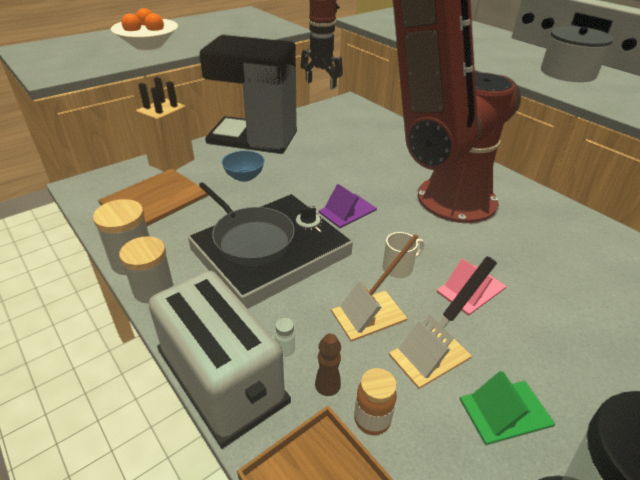

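View pics/top0.png

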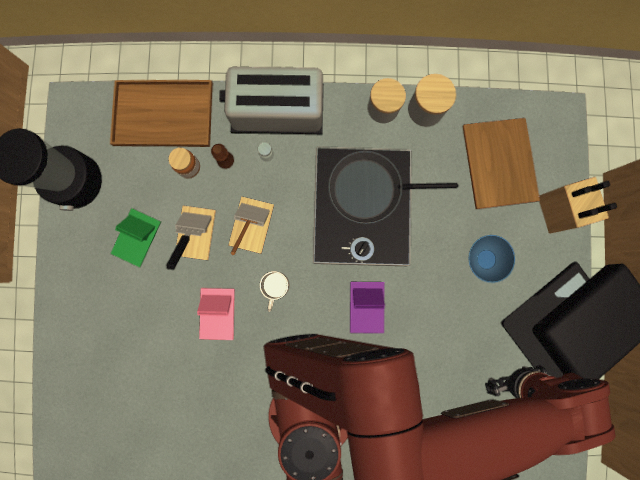

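Scene: turner handle from (450,312) to (490,262), knob at (308,216). Top: knob (361,249) with the index line at (347,248) to its left, pan (365,187), turner handle (187,238) to (172,266). The green, pink and purple rests are the look-alikes. Next I'll measure these.

Run:
```python
from h import *
import pickle
d=pickle.load(open("c0.pkl","rb")); t=d["top"]; s=d["scene"]
im=t["image"]; g=im.max(2)
# hob: dark region
m=((g<60)*255).astype(np.uint8); m[:, :300]=0; m[:,425:]=0; m[:140]=0; m[275:]=0
m=cv2.morphologyEx(m,cv2.MORPH_CLOSE,np.ones((9,9)))
c=max(cv2.findContours(m,0,2)[0],key=cv2.contourArea)
hull=cv2.minAreaRect(cv2.convexHull(c)); print(hull)
P=np.array([onz(t,u,v,.055) for u,v in cv2.boxPoints(hull)]); print("hobcorners",P.round(4).tolist(), "ctr",P.mean(0))
print([np.linalg.norm(P[i]-P[i-1]).round(4) for i in range(4)])
# turner handle in both views
def handle(c,box):
    x0,y0,x1,y1=box; q=c["image"][y0:y1,x0:x1].max(2)<45
    n,l,st,ce=cv2.connectedComponentsWithStats(q.astype(np.uint8)); k=1+st[1:,4].argmax()
    pts=np.argwhere(l==k)[:,::-1]+[x0,y0]; r_=cv2.minAreaRect(pts.astype(np.float32)); b=cv2.boxPoints(r_)
    e=sorted([tuple((b[i]+b[i-1])/2) for i in range(4)],key=lambda e:np.linalg.norm(np.array(e)-r_[0]))[2:]
    print(r_,st[k,4]); return sorted(e,key=lambda e:e[1])
ht=handle(t,(150,225,200,280)); hs=handle(s,(435,250,505,330)); print(ht,hs)
B=two(t,ht[1],s,hs[0]); A=two(t,ht[0],s,hs[1]); print("butt",B,"low",A)
u=B[0]-A[0]; print(np.linalg.norm(u),"lean",np.degrees(np.arccos(u[2]/np.linalg.norm(u))),"azim",np.degrees(np.arctan2(u[1],u[0])))
cv2.imwrite("pics/z.png",np.hstack([cv2.resize(im[140:275,310:415],None,fx=4,fy=4,interpolation=2),cv2.resize(im[195:285,155:245],(360,540),interpolation=2)if 0 else cv2.copyMakeBorder(cv2.resize(im[195:280,155:240],None,fx=4,fy=4,interpolation=2),0,200,0,0,0)])[:,:800,::-1])
```

```text
((369.7914733886719, 206.00811767578125), (107.375244140625, 112.70652770996094), 1.5911402702331543)
hobcorners [[0.4534, -0.0036, 0.055], [0.7797, -0.0057, 0.055], [0.7792, -0.3189, 0.055], [0.4508, -0.3108, 0.055]] ctr [ 0.61577483 -0.15975277  0.055     ]
[np.float64(0.3072), np.float64(0.3264), np.float64(0.3132), np.float64(0.3285)]
((177.7122802734375, 252.11795043945312), (8.158802032470703, 37.20024871826172), 29.05460548400879) 288Traceback (most recent call last):
  File "<stdin>", line 19, in <module>
  File "<stdin>", line 15, in handle
ValueError: attempt to get argmax of an empty sequence
```

Run:
```python
from h import *
import pickle
d=pickle.load(open("c0.pkl","rb")); t=d["top"]; s=d["scene"]
im=t["image"]; g=im.max(2)
m=((g<75)*255).astype(np.uint8); m[:, :300]=0; m[:,450:]=0; m[:140]=0; m[275:]=0
m=cv2.morphologyEx(m,cv2.MORPH_CLOSE,np.ones((15,15))); m=cv2.morphologyEx(m,cv2.MORPH_OPEN,np.ones((21,21)))
c=max(cv2.findContours(m,0,2)[0],key=cv2.contourArea)
hull=cv2.minAreaRect(cv2.convexHull(c)); print(hull)
P=np.array([onz(t,u,v,.055) for u,v in cv2.boxPoints(hull)]); print("hobcorners",P.round(4).tolist(), "ctr",P.mean(0))
print([np.linalg.norm(P[i]-P[i-1]).round(4) for i in range(4)])
print("knob~",onz(t,361,249,.061),"line",onz(t,347,248,.055),"pan",onz(t,365.5,187,.1))
def handle(c,box,th):
    x0,y0,x1,y1=box; q=c["image"][y0:y1,x0:x1].max(2)<th
    n,l,st,ce=cv2.connectedComponentsWithStats(q.astype(np.uint8)); k=1+st[1:,4].argmax()
    pts=np.argwhere(l==k)[:,::-1]+[x0,y0]; r_=cv2.minAreaRect(pts.astype(np.float32)); b=cv2.boxPoints(r_)
    e=sorted([tuple((b[i]+b[i-1])/2) for i in range(4)],key=lambda e:np.linalg.norm(np.array(e)-r_[0]))[2:]
    print(r_,st[k,4]); return sorted(e,key=lambda e:e[1])
print(s["image"][285:297,470],)
ht=handle(t,(150,225,200,280),60); hs=handle(s,(435,250,505,330),75); print(ht,hs)
B=two(t,ht[1],s,hs[0]); A=two(t,ht[0],s,hs[1]); print("butt",B,"low",A)
u=B[0]-A[0]; print(np.linalg.norm(u),"lean",np.degrees(np.arccos(u[2]/np.linalg.norm(u))),"azim",np.degrees(np.arctan2(u[1],u[0])))
a=cv2.resize(im[140:275,310:415],None,fx=4,fy=4,interpolation=2);b=cv2.resize(im[195:280,155:240],None,fx=4,fy=4,interpolation=2)
b=cv2.copyMakeBorder(b,0,200,0,0,0); cv2.imwrite("pics/z.png",np.hstack([a,b])[:,:800,::-1])
```

```text
((361.8499450683594, 231.05001831054688), (93.39832305908203, 62.67981719970703), 1.548157811164856)
hobcorners [[0.4526, -0.0029, 0.055], [0.6324, -0.004, 0.055], [0.6313, -0.2733, 0.055], [0.4506, -0.2698, 0.055]] ctr [ 0.54171084 -0.13747954  0.055     ]
[np.float64(0.2669), np.float64(0.1798), np.float64(0.2693), np.float64(0.1807)]
knob~ [ 0.48949484 -0.13483104  0.061     ] line [ 0.4918792  -0.09527444  0.055     ] pan [ 0.66141436 -0.14195487  0.1       ]
[[56 47 42]
 [57 50 45]
 [53 46 40]
 [57 52 46]
 [55 46 39]
 [54 49 42]
 [54 48 40]
 [53 48 40]
 [53 48 41]
 [52 44 40]
 [52 45 37]
 [70 52 48]]
((177.30001831054688, 251.90000915527344), (8.497057914733887, 38.013153076171875), 26.56505012512207) 300
((469.3999938964844, 288.29998779296875), (11.799999237060547, 73.60000610351562), 36.869895935058594) 819
[(np.float32(185.80002), np.float32(234.90002)), (np.float32(168.80002), np.float32(268.9))] [(np.float32(491.47998), np.float32(258.86)), (np.float32(447.32), np.float32(317.74))]
butt (array([0.41885787, 0.36646254, 0.23519322]), np.float64(0.002615825127604395)) low (array([0.51270679, 0.3562421 , 0.1188616 ]), np.float64(0.007216025428711809))
0.14981695897553543 lean 39.05953541572209 azim 173.78479904549235
```

View pics/z.png

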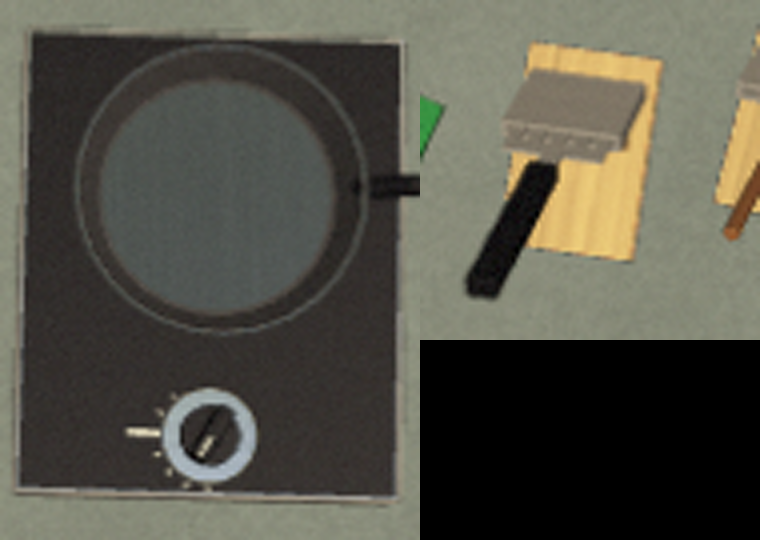

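Hob close-up: knob's steel disc centre at top pixel (362.2,248.8), pointer to the lower left at about 29° clockwise from −x, index line at (346,248), pan rim centre about (365.5,187). So the knob needs roughly 1.1 rad. I'll hover there next for a wrist-camera close-up.

Run:
```python
from h import *
import pickle
t=pickle.load(open("c0.pkl","rb"))["top"]
print("knob",onz(t,362.25,248.75,.061),"pan",onz(t,365.4,187.2,.1),"line ends",onz(t,341.5,248,.055),onz(t,350,248.5,.055))
c=[onz(t,*p,.055) for p in((317.5,148.25),(410.5,150.5),(409.2,263.75),(314.2,262))]; print(np.round(c,4),np.mean(c,0))
print(np.round(r.capture("wrist")["T_tool_cam"],3))
a=np.radians(151)
Rt=R.from_matrix(np.array([[np.cos(a),np.sin(a),0],[np.sin(a),-np.cos(a),0],[0,0,-1]]))
print(rel(onz(t,362.25,248.75,.061)[:2].tolist()+[.23],Rt))
```

```text
knob [ 0.49027855 -0.13838084  0.061     ] pan [ 0.66084049 -0.14168079  0.1       ] line ends [ 0.49155715 -0.07958238  0.055     ] [ 0.49062676 -0.10386109  0.055     ]
[[ 0.7795 -0.0052  0.055 ]
 [ 0.7799 -0.2761  0.055 ]
 [ 0.4504 -0.2741  0.055 ]
 [ 0.4501 -0.0026  0.055 ]] [ 0.61496692 -0.13951565  0.055     ]
[[-0.     0.946  0.324  0.083]
 [ 1.     0.001 -0.001 -0.   ]
 [-0.001  0.324 -0.946 -0.143]
 [ 0.     0.     0.     1.   ]]
(array([ 0.4241, -0.2426,  0.0012]), array([-2.0000e-02, -7.0000e-02, -1.3313e+02]))
```

```bash
python3 -m handwheel '{"plan":[0.212,-0.121,0,0,0,-66.5, 0.212,-0.121,0,0,0,-66.5, 0.212,-0.121,0,0,0,-66.5, 0.212,-0.121,0,0,0,-66.5, 0.212,-0.121,0,0,0,-66.5, 0.212,-0.121,0,0,0,-66.5, 0.212,-0.121,0,0,0,-66.5, 0.212,-0.121,0,0,0,-66.5]}'
python3 - <<'E'
from h import *
print(r.get_state()["q"].round(2))
a=np.radians(151)
Rt=R.from_matrix(np.array([[np.cos(a),np.sin(a),0],[np.sin(a),-np.cos(a),0],[0,0,-1]]))
print(rel([.4903,-.1385,.23],Rt))
E
```

```text
time: 0.95
tool_pos: [0.326, -0.3189, 0.2312]
tool_rot: [-0.0, 0.739, 0.674, -0.0]
ft_force: [0.4, -0.9, -0.4]
opening: 0.0853
finger_force: 0.0
[-0.93  0.16 -0.32  1.09 -0.    0.73]
(array([0.1946, 0.1472, 0.0012]), array([-1.000e-02, -2.000e-02, -6.622e+01]))
```

```bash
python3 -m handwheel '{"plan":[0.195,0.147,0.001,0,0,-66.2, 0.195,0.147,0.001,0,0,-66.2, 0.195,0.147,0.001,0,0,-66.2, 0.195,0.147,0.001,0,0,-66.2, 0.195,0.147,0.001,0,0,-66.2, 0.195,0.147,0.001,0,0,-66.2, 0.195,0.147,0.001,0,0,-66.2, 0.195,0.147,0.001,0,0,-66.2]}'
python3 - <<'E'
from h import *
import pickle
c=cap("wrist","w1.png"); pickle.dump(c,open("w1.pkl","wb")); print(r.get_state()["q"].round(2), [proj(c,[.4903,-.1385,z]) for z in (.061,.099)])
E
```

```text
time: 1.75
tool_pos: [0.4912, -0.1392, 0.2299]
tool_rot: [-0.0, 0.251, 0.968, 0.0]
ft_force: [0.0, -0.1, 0.9]
opening: 0.0851
finger_force: 0.0
[-0.42  0.26 -0.19  1.11 -0.    0.08] [array([323.87848493, 211.09578046]), array([323.91696725, 224.24150765])]
```

View pics/w1.png

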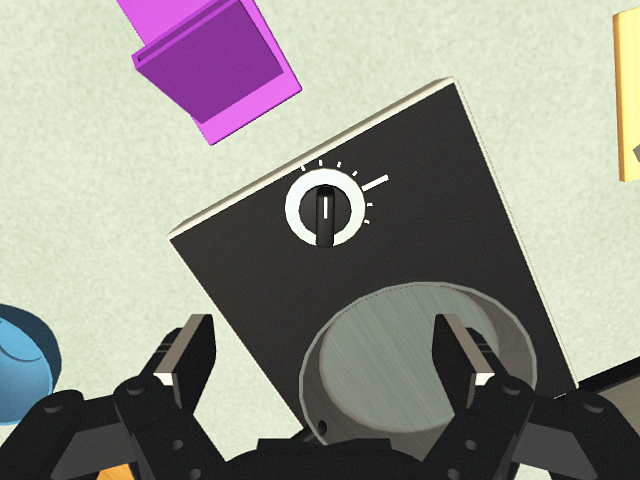

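Wrist view: knob's ring at (325,208), bar vertical with white pointer at (325,200–218), index line from (363,190) to (387,177). The gripper is already aligned with the bar.

Run:
```python
from h import *
import pickle
c=pickle.load(open("w1.pkl","rb")); im=c["image"]
w=(im.min(2)>200).astype(np.uint8); w[:140]=0; w[260:]=0; w[:,:250]=0;w[:,410:]=0
n,l,st,ce=cv2.connectedComponentsWithStats(w)
def ends(k,z):
    P=np.array([onz(c,u,v,z)[:2] for v,u in np.argwhere(l==k)]); m=P.mean(0); d=np.linalg.svd(P-m)[2][0]; e=(P-m)@d
    return m,np.degrees(np.arctan2(d[1],d[0])),np.ptp(e)
for k in range(1,n):
    if st[k,4]<25: continue
    print(st[k],ends(k,.055),ends(k,.099))
    if st[k,4]>1000:
        q=max(cv2.findContours((l==k).astype(np.uint8),0,1)[0],key=cv2.contourArea)
        P=np.array([onz(c,*p[0],.061)[:2] for p in q],np.float32); print("ring",cv2.minEnclosingCircle(P),P.min(0)/2+P.max(0)/2)
```

```text
[ 250  140   76   43 1596] (array([ 0.43025943, -0.15101305]), np.float64(-99.3314022850395), np.float64(0.07038425733995511)) (array([ 0.42850764, -0.14373184]), np.float64(-99.33140228503952), np.float64(0.06063707724753213))
ring ((0.43970030546188354, -0.1445113569498062), 0.03504496440291405) [ 0.42567396 -0.14451136]
[250 140  97  54 467] (array([ 0.44699668, -0.14041475]), np.float64(-90.60425057661918), np.float64(0.09106937888656602)) (array([ 0.44292703, -0.13460125]), np.float64(-90.60425057661918), np.float64(0.07845761497144746))
[ 285  169   80   77 2413] (array([ 0.48559737, -0.13537033]), np.float64(-120.53638540814902), np.float64(0.06739808655808005)) (array([ 0.47618209, -0.13025541]), np.float64(-120.53638540814904), np.float64(0.058064447014320966))
ring ((0.4886390268802643, -0.1370706856250763), 0.03336511552333832) [ 0.48860627 -0.13700314]
[362 175  26  16 138] (array([ 0.49082632, -0.09034265]), np.float64(-91.93040179627786), np.float64(0.022793024813755475)) (array([ 0.48068691, -0.0914634 ]), np.float64(-91.93040179627788), np.float64(0.01963652752150341))
[324 197   3  21  61] (array([ 0.48929273, -0.13682637]), np.float64(-29.24344615133866), np.float64(0.017545492271475418)) (array([ 0.47936569, -0.13150981]), np.float64(-29.243446151338667), np.float64(0.015115700732235844))
```

Run:
```python
from h import *
a=np.radians(150.8)
Rt=R.from_matrix(np.array([[np.cos(a),np.sin(a),0],[np.sin(a),-np.cos(a),0],[0,0,-1]]))
print(rel([.4892,-.1376,.073],Rt))
```

```text
(array([0.0025, 0.0007, 0.157 ]), array([-0.  , -0.04,  0.42]))
```

```bash
python3 -m handwheel '{"plan":[0.0025,0.0007,0.03,0,0,0.4, 0.0025,0.0007,0.07,0,0,0.4, 0.0025,0.0007,0.11,0,0,0.4, 0.0025,0.0007,0.135,0,0,0.4, 0.0025,0.0007,0.15,0,0,0.4, 0.0025,0.0007,0.157,0,0,0.4, 0.0025,0.0007,0.157,0,0,0.4]}' 0.045
python3 -m handwheel '{"plan":[0,0,0,0,0,0,0,0,0,0,0,0,0,0,0,0,0,0,0,0,0,0,0,0,0,0,0,0,0,0,0,0,0,0,0,0]}' 0 30
```

```text
time: 2.5
tool_pos: [0.4888, -0.1378, 0.0727]
tool_rot: [-0.001, 0.258, 0.966, 0.0]
ft_force: [-0.9, -0.3, 1.1]
opening: 0.0455
finger_force: 0.0
time: 3.1
tool_pos: [0.4903, -0.1379, 0.0744]
tool_rot: [0.001, 0.257, 0.966, 0.0]
ft_force: [1.7, 3.7, 7.0]
opening: 0.0135
finger_force: 32.6
```

```bash
python3 -m handwheel '{"plan":[0,0,0,0,0,8, 0,0,0,0,0,16, 0,0,0,0,0,24, 0,0,0,0,0,32, 0,0,0,0,0,40, 0,0,0,0,0,48, 0,0,0,0,0,56, 0,0,0,0,0,62.7]}'
python3 -m handwheel '{"plan":[0,0,0,0,0,0,0,0,0,0,0,0]}'
python3 -m handwheel '{"plan":[0,0,0,0,0,0,0,0,0,0,0,0,0,0,0,0,0,0,0,0,-0.03,0,0,0,0,0,-0.07,0,0,0,0,0,-0.11,0,0,0,0,0,-0.15,0,0,0,0,0,-0.15,0,0,0]}' 0.045
python3 - <<'E'
from h import *
import pickle
c=cap("wrist","w2.png"); pickle.dump(c,open("w2.pkl","wb")); print(r.get_state()["q"].round(2))
im=c["image"]
w=(im.min(2)>190).astype(np.uint8)
n,l,st,ce=cv2.connectedComponentsWithStats(w)
for k in range(1,n):
    if not(25<st[k,4]<4000): continue
    P=np.array([onz(c,u,v,.055)[:2] for v,u in np.argwhere(l==k)]); m=P.mean(0)
    if np.linalg.norm(m-[.489,-.137])>.07: continue
    d=np.linalg.svd(P-m,full_matrices=False)[2][0]
    print(st[k],m.round(4),np.degrees(np.arctan2(d[1],d[0])),np.ptp((P-m)@d))
E
```

```text
time: 3.9
tool_pos: [0.4889, -0.1385, 0.0744]
tool_rot: [0.0, 0.725, 0.689, -0.001]
ft_force: [-5.3, -0.0, 12.4]
opening: 0.0133
finger_force: 33.3
time: 4.1
tool_pos: [0.489, -0.1385, 0.0744]
tool_rot: [0.0, 0.723, 0.691, -0.001]
ft_force: [-4.8, -0.3, 11.2]
opening: 0.0135
finger_force: 33.3
time: 4.9
tool_pos: [0.492, -0.1392, 0.2284]
tool_rot: [0.004, 0.723, 0.691, 0.002]
ft_force: [0.5, -0.4, -0.9]
opening: 0.045
finger_force: 0.0
[-0.42  0.26 -0.21  1.1  -0.    1.2 ]
[315 138   6  29 160] [ 0.4906 -0.09  ] -91.27797953772956 0.022354502338905635
[ 279  170   80   77 2450] [ 0.4889 -0.1334] -2.5256240207542677 0.0673397527412724
[317 199   3  21  63] [ 0.4885 -0.138 ] -92.82117999057624 0.017526533817252242
```

View pics/w2.png

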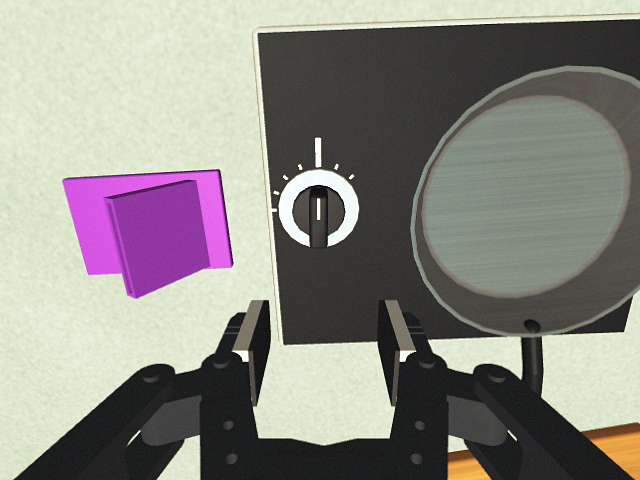

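Knob: pointer (318,209) and index line (318,152) line up within about 1°. Now the turner: grasp with the tool axis 60° from the handle (so the body clears the butt), looking first from a back-off pose.

```bash
cat >> h.py <<'E'
def tilt(az,down):
    "tool z forward along azimuth az, 'down' deg below horizontal (>90 leans back); tool y horizontal, tool x to the rear/up"
    a,p=np.radians([az,down]); f=np.array([np.cos(a),np.sin(a),0]); k=np.array([0,0,1.])
    z=np.cos(p)*f-np.sin(p)*k; x=-np.sin(p)*f-np.cos(p)*k
    return R.from_matrix(np.stack([x,np.cross(z,x),z],1))
E
python3 - <<'E'
from h import *
Rt=tilt(-8,115); z=Rt.as_matrix()[:,2]; print(Rt.as_matrix().round(3))
T=np.array([.491,.3586,.148])+z*.019-z*.2; print(T,rel(T,Rt))
E
```

```text
[[-0.897  0.139 -0.419]
 [ 0.126  0.99   0.059]
 [ 0.423 -0.    -0.906]]
[0.56674947 0.34795411 0.31204171] (array([ 0.4894,  0.0547, -0.0869]), array([ 18.56,  20.55, -83.07]))
```

```bash
python3 -m handwheel '{"plan":[0,0,-0.05,1.5,1.7,-7, 0.04,0.005,-0.1,3,3.4,-14, 0.08,0.01,-0.13,4.5,5,-21, 0.13,0.015,-0.13,6,6.7,-27, 0.18,0.02,-0.13,7.5,8.3,-34, 0.22,0.025,-0.13,9,10,-40, 0.26,0.03,-0.13,10,11,-46, 0.26,0.03,-0.13,10,11,-46]}' 0.06
python3 - <<'E'
from h import *
Rt=tilt(-8,115); z=Rt.as_matrix()[:,2]
T=np.array([.491,.3586,.148])+z*.019-z*.2; print(rel(T,Rt))
E
```

```text
time: 5.75
tool_pos: [0.5309, 0.125, 0.3508]
tool_rot: [-0.128, 0.386, 0.914, 0.008]
ft_force: [0.8, -1.3, -0.3]
opening: 0.0599
finger_force: 0.0
(array([0.1235, 0.1851, 0.0547]), array([  8.06,   9.11, -36.65]))
```

```bash
python3 -m handwheel '{"plan":[0.02,0.03,0.0,1.5,1.7,-7, 0.045,0.065,0.0,3,3.4,-14, 0.07,0.1,0.01,4.5,5,-21, 0.1,0.14,0.03,6,6.7,-27, 0.1235,0.185,0.055,8,9,-36.6, 0.1235,0.185,0.055,8,9,-36.6, 0.1235,0.185,0.055,8,9,-36.6, 0.1235,0.185,0.055,8,9,-36.6]}'
python3 - <<'E'
from h import *
import pickle
c=cap("wrist","w3.png"); pickle.dump(c,open("w3.pkl","wb")); print(r.get_state()["q"].round(2))
E
```

```text
time: 6.55
tool_pos: [0.5488, 0.3343, 0.297]
tool_rot: [-0.2, 0.076, 0.977, 0.022]
ft_force: [-0.2, -0.2, -0.1]
opening: 0.0604
finger_force: 0.0
[0.33 0.91 1.   2.02 0.2  0.45]
```

View pics/w3.png

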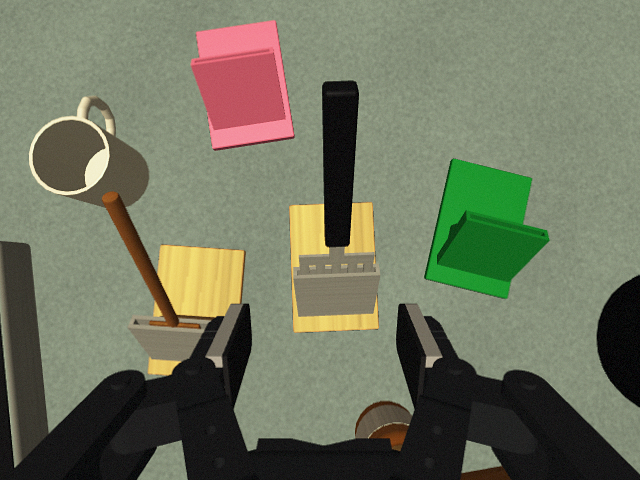

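Wrist view: turner handle runs from the butt (341,83) to its lower end (337,246), centred between the pads, with the sleeve below. Triangulating with all three views.

Run:
```python
from h import *
import pickle
d=pickle.load(open("c0.pkl","rb")); t=d["top"]; s=d["scene"]; w=pickle.load(open("w3.pkl","rb"))
lt=lambda u,v:((u-420)/4+155,v/4+195)
low=[(t,lt(545,163)),(s,(447.5,316)),(w,(337.5,246))]
but=[(t,lt(481,290)),(s,(489,261)),(w,(341,85))]
def multi(L):
    A=np.zeros((3,3));b=np.zeros(3)
    for c,p in L:
        o,q=ray(c,*p); M=np.eye(3)-np.outer(q,q); A+=M; b+=M@o
    X=np.linalg.solve(A,b); return X,[ (proj(c,X)-p).round(1).tolist() for c,p in L]
for L in([low,but]):
    pass
a=multi(low); b=multi(but); print("low",a);print("butt",b)
u=b[0]-a[0]; n=np.linalg.norm(u); print(n,"lean",np.degrees(np.arccos(u[2]/n)),"az",np.degrees(np.arctan2(u[1],u[0])))
for x,y in((0,2),(1,2)): print(two(*low[x],*low[y]),two(*but[x],*but[y]))
# foot from wrist (z=.01) 
P=np.array([onz(w,*p,.01) for p in((290,206),(373,203),(378,329),(294,332))]); print(P.round(4),P.mean(0)); e=P[0]+P[1]-P[2]-P[3]; print("rest -x az",np.degrees(np.arctan2(e[1],e[0])),np.linalg.norm(P[0]-P[1]),np.linalg.norm(P[0]-P[3]))
```

```text
low (array([0.51109713, 0.35465228, 0.12127325]), [[-1.2, 0.4], [-1.9, -0.1], [-0.5, -1.1]])
butt (array([0.42143615, 0.36513747, 0.23124489]), [[-0.1, 0.2], [1.3, -0.4], [-2.1, 4.7]])
0.14227717121226052 lean 39.38141036284945 az 173.32998187635621
(array([0.51242388, 0.35513009, 0.1074913 ]), np.float64(0.0021887994468334235)) (array([0.42150104, 0.36496424, 0.23635738]), np.float64(0.0025966338355316956))
(array([0.51117449, 0.35652471, 0.12333738]), np.float64(0.003943583200878459)) (array([0.42055538, 0.36510168, 0.23038113]), np.float64(0.005539474346566887))
[[0.4514 0.3132 0.01  ]
 [0.4632 0.4113 0.01  ]
 [0.6099 0.3924 0.01  ]
 [0.5977 0.2955 0.01  ]] [0.53055773 0.35309506 0.01      ]
rest -x az 172.87222470374047 0.09874419615343684 0.1474043416632962
```

Run:
```python
from h import *
Rt=tilt(-7.1,110); z=Rt.as_matrix()[:,2]; G=np.array([.4913,.3575,.148])
for b in (.12,0): print(rel(G+z*.019-z*b,Rt))
```

```text
(array([0.0024, 0.0146, 0.061 ]), array([ 1.47, -3.14, -1.57]))
(array([-0.0042,  0.0116,  0.1808]), array([ 1.47, -3.14, -1.57]))
```

```bash
python3 -m handwheel '{"plan":[0.002,0.014,0.03,1.5,-3.1,-1.6, 0.002,0.0145,0.06,1.5,-3.1,-1.6, 0.002,0.0145,0.06,1.5,-3.1,-1.6]}'
python3 - <<'E'
from h import *
Rt=tilt(-7.1,110); z=Rt.as_matrix()[:,2]; G=np.array([.4913,.3575,.148])
print(r.get_state()["q"].round(2),rel(G+z*.019,Rt))
E
```

```text
time: 6.9
tool_pos: [0.5218, 0.3525, 0.2406]
tool_rot: [-0.178, 0.06, 0.982, 0.009]
ft_force: [0.8, -0.5, 0.9]
opening: 0.0604
finger_force: 0.0
[0.39 0.79 0.65 1.74 0.17 0.49] (array([-0.0037,  0.0017,  0.1166]), array([-0.29, -0.5 ,  0.06]))
```

```bash
python3 -m handwheel '{"plan":[-0.004,0.0015,0.03,0,0,0, -0.004,0.0015,0.06,0,0,0, -0.004,0.0015,0.09,0,0,0, -0.004,0.0015,0.11,0,0,0, -0.004,0.0015,0.1165,0,0,0, -0.004,0.0015,0.1165,0,0,0]}'
python3 -m handwheel '{"plan":[0,0,0,0,0,0,0,0,0,0,0,0,0,0,0,0,0,0,0,0,0,0,0,0,0,0,0,0,0,0,0,0,0,0,0,0]}' 0 100
python3 - <<'E'
from h import *
p,q=tool(); z=q.as_matrix()[:,2]; G=p-.019*z; print("grasp pt",G.round(4), r.get_state()["moment"].round(2))
a=np.radians(172.9); u=np.array([np.sin(np.radians(35))*np.cos(a),np.sin(np.radians(35))*np.sin(a),np.cos(np.radians(35))])
print("draw dir in tool",q.inv().apply(u).round(4))
cap("wrist","w4.png")
E
```

```text
time: 7.5
tool_pos: [0.4914, 0.3598, 0.1333]
tool_rot: [-0.174, 0.06, 0.983, 0.011]
ft_force: [-0.1, -0.5, 0.5]
opening: 0.06
finger_force: 0.0
time: 8.1
tool_pos: [0.4904, 0.3604, 0.1327]
tool_rot: [-0.174, 0.059, 0.983, 0.011]
ft_force: [1.2, -0.8, 5.5]
opening: 0.0192
finger_force: 98.2
grasp pt [0.4969 0.3596 0.1506] [-0.31 -0.43  0.14]
draw dir in tool [ 0.8194  0.0025 -0.5732]
```

View pics/w4.png

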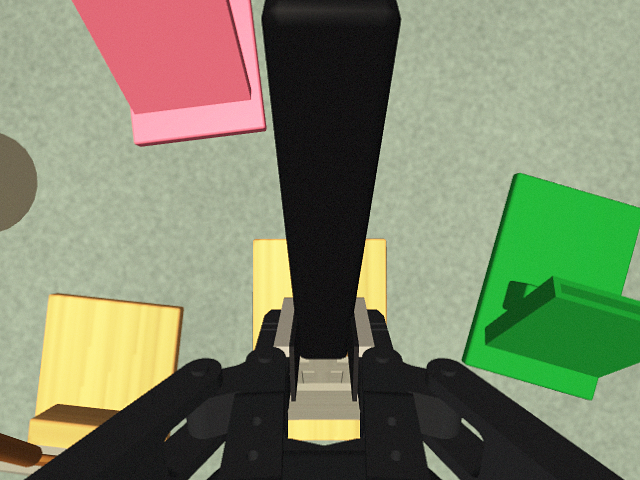

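Handle is centred between the pads, force 98 N. Drawing along its own axis.

```bash
python3 -m handwheel '{"plan":[0.0082,0,-0.0057,0,0,0, 0.0164,0,-0.0115,0,0,0, 0.0246,0,-0.0172,0,0,0, 0.0328,0,-0.0229,0,0,0, 0.0328,0,-0.0229,0,0,0]}'
python3 - <<'E'
from h import *
print(rel([0,0,0],tilt(-7.1,110)),r.get_state()["moment"].round(2),r.get_state()["q"].round(2))
E
```

```text
time: 8.65
tool_pos: [0.4665, 0.3635, 0.1663]
tool_rot: [-0.174, 0.059, 0.983, 0.011]
ft_force: [1.6, 0.8, 1.5]
opening: 0.019
finger_force: 97.9
(array([ 0.3374, -0.4168,  0.2998]), array([-0.03, -0.06,  0.25])) [-0.09 -0.89 -0.03] [0.44 0.7  0.28 1.45 0.18 0.53]
```

```bash
python3 -m handwheel '{"plan":[0.0164,0,-0.0115,0,0,0, 0.0328,0,-0.0229,0,0,0, 0.0492,0,-0.0344,0,0,0, 0.0656,0,-0.0459,0,0,0, 0.082,0,-0.0573,0,0,0, 0.082,0,-0.0573,0,0,0]}'
python3 - <<'E'
from h import *
import pickle
a=cap("wrist"); b=cap("scene"); pickle.dump((a,b),open("c5.pkl","wb"))
cv2.imwrite("pics/ws.png",cv2.resize(np.hstack([a["image"],b["image"]]),(800,300))[:,:,::-1])
# predicted feature positions for a turner rigid at the grasp
p,q=tool(); M=q.as_matrix(); G=p-.019*M[:,2]; print(G, r.get_state()["q"].round(2), r.get_state()["moment"].round(2))
E
```

```text
time: 9.25
tool_pos: [0.4092, 0.3708, 0.2496]
tool_rot: [-0.173, 0.058, 0.983, 0.011]
ft_force: [0.3, 0.0, -1.5]
opening: 0.0197
finger_force: 98.0
[0.41658805 0.36932052 0.26481668] [0.49 0.57 0.26 1.55 0.2  0.58] [-0.04 -0.45 -0.02]
```

View pics/ws.png

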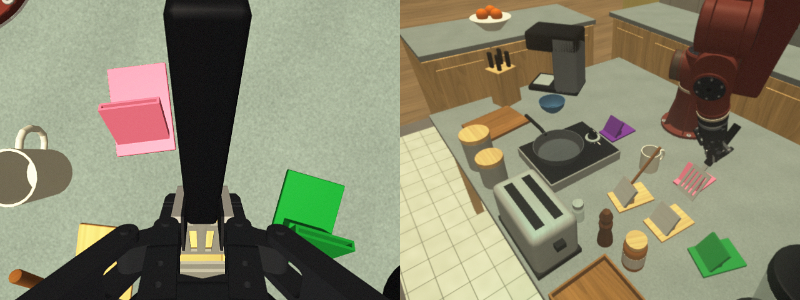

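Scene: the turner is out of the sleeve (blade at about (695,180) of the composite), firmly held. Now lift, swing over the spoon, and level.

Run:
```python
from h import *
def show(G,az,dn):
    Rt=tilt(az,dn); print(rel(np.array(G)+.019*Rt.as_matrix()[:,2],Rt))
show([.417,.36,.43],-7,110)
show([.43,.30,.43],-8,90)
show([.47,.13,.42],-9,70)
```

```text
(array([ 0.0552, -0.0091, -0.1557]), array([-0.02, -0.06,  0.14]))
(array([ 0.0299, -0.0671, -0.1638]), array([ -0.17, -20.06,   1.13]))
(array([-0.0356, -0.2314, -0.1783]), array([ 3.000e-02, -4.006e+01,  2.180e+00]))
```

```bash
python3 -m handwheel '{"plan":[0.014,0,-0.039,0,0,0, 0.028,-0.003,-0.078,0,0,0, 0.042,-0.006,-0.117,0,-4,0, 0.052,-0.01,-0.15,0,-9,0, 0.043,-0.03,-0.16,0,-15,0.5, 0.03,-0.067,-0.164,0,-20,1, 0.018,-0.1,-0.167,0,-26,1.4, 0.018,-0.1,-0.167,0,-26,1.4]}'
python3 - <<'E'
from h import *
def show(G,az,dn):
    Rt=tilt(az,dn); print(rel(np.array(G)+.019*Rt.as_matrix()[:,2],Rt))
print(r.get_state()["q"].round(2))
show([.47,.13,.42],-9,70)
show([.53,-.05,.36],-12,58)
E
```

```text
time: 10.15
tool_pos: [0.4359, 0.2621, 0.4086]
tool_rot: [0.051, 0.073, 0.996, -0.007]
ft_force: [0.2, 0.1, -1.6]
opening: 0.0191
finger_force: 98.5
[ 0.44  0.16  0.13  1.46 -0.06  0.58]
(array([-0.0585, -0.1258,  0.0133]), array([ -0.19, -14.07,   0.68]))
(array([-0.141 , -0.2953,  0.0814]), array([  0.87, -26.05,   3.56]))
```

```bash
python3 -m handwheel '{"plan":[-0.015,-0.03,0.003,0,-3.5,0.2, -0.036,-0.078,0.008,0,-8,0.4, -0.058,-0.126,0.013,0,-14,0.7, -0.078,-0.17,0.03,0.2,-17,1.4, -0.1,-0.21,0.048,0.4,-20,2.1, -0.12,-0.255,0.065,0.6,-23,2.8, -0.141,-0.295,0.081,0.9,-26,3.5, -0.141,-0.295,0.081,0.9,-26,3.5]}'
python3 - <<'E'
from h import *
import pickle
p,q=tool(); M=q.as_matrix()
c=[cap("scene"),cap("top")]; pickle.dump((c,p,M),open("c6.pkl","wb"))
cv2.imwrite("pics/f.png",np.hstack([c[0]["image"][60:360,150:550],c[1]["image"][100:400,200:600]])[:,:,::-1])
def show(G,az,dn):
    Rt=tilt(az,dn); print(rel(np.array(G)+.019*Rt.as_matrix()[:,2],Rt))
print(r.get_state()["q"].round(2))
show([.559,-.12,.23],-12,55)
E
```

```text
time: 10.95
tool_pos: [0.5419, -0.0518, 0.3407]
tool_rot: [0.271, 0.102, 0.957, -0.028]
ft_force: [-0.4, 0.3, -2.7]
opening: 0.0195
finger_force: 98.8
[-0.23 -0.15 -0.51  0.65  0.01 -0.02]
(array([ 0.0318, -0.0663,  0.131 ]), array([ 0.12, -3.31, -0.09]))
```

View pics/f.png

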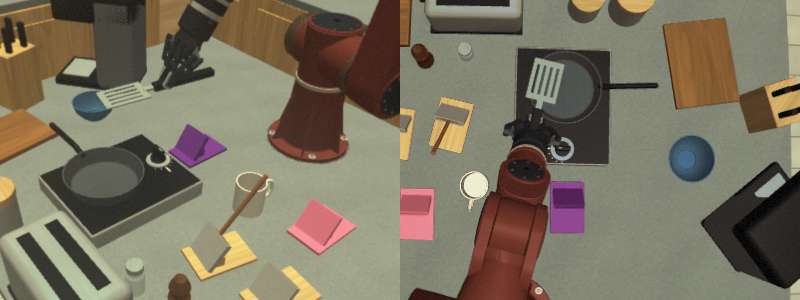

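The turner is held with its blade forward (composite (125,95) and (545,80)), and spoon and pan are undisturbed. Going down to the final pose.

```bash
python3 -m handwheel '{"plan":[0.008,-0.017,0.038,0,-1,0, 0.018,-0.035,0.08,0,-2,0, 0.03,-0.052,0.115,0,-3,0, 0.04,-0.062,0.138,0,-3.3,0, 0.045,-0.066,0.15,0,-3.3,0, 0.045,-0.066,0.152,0,-3.3,0, 0.045,-0.066,0.152,0,-3.3,0]}'
python3 - <<'E'
from h import *
import pickle
p,q=tool(); M=q.as_matrix(); G=p-.019*M[:,2]
c=[cap("scene"),cap("top")]; pickle.dump((c,p,M),open("c7.pkl","wb"))
a=cv2.resize(c[0]["image"][120:280,200:360],(400,400),interpolation=2);b=cv2.resize(c[1]["image"][140:260,310:430],(400,400),interpolation=2)
cv2.imwrite("pics/g.png",np.hstack([a,b])[:,:,::-1]); print(G)
E
```

```text
time: 11.75
tool_pos: [0.5715, -0.1197, 0.1918]
tool_rot: [0.301, 0.098, 0.948, -0.03]
ft_force: [0.5, 0.4, -1.1]
opening: 0.0193
finger_force: 98.7
[ 0.56074239 -0.11748009  0.20729048]
```

View pics/g.png

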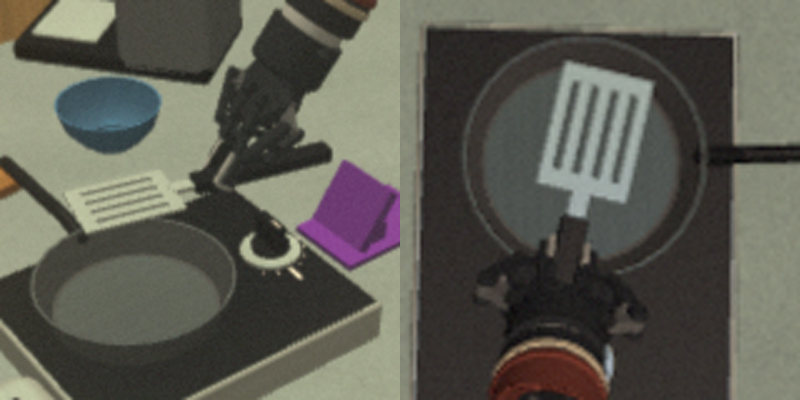

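Close-up: scene blade corners (65,187), (165,170), (185,213), (78,235), top corners (565,60), (653,83), (627,204), (538,183). Now check centre, height and level.

Run:
```python
from h import *
import pickle
(s,t),p,M=pickle.load(open("c7.pkl","rb"))
S=lambda u,v:(u/2.5+200-.3,v/2.5+120-.3); T=lambda u,v:((u-400)/3.3333+310-.35,v/3.3333+140-.35)
L=[((78,235),(565,60)),((65,187),(653,83)),((165,170),(627,204)),((185,213),(538,183))]
P=[]
for a,b in L:
    X,e=two(s,S(*a),t,T(*b)); P.append(X); print(X.round(4),round(e,4))
P=np.array(P); print("ctr",P.mean(0),"tip-neck dz",(P[0]+P[1]-P[2]-P[3])[2]/2,"left-right dz",(P[0]+P[3]-P[1]-P[2])[2]/2,[np.linalg.norm(P[i]-P[i-1]).round(3) for i in range(4)])
print("tool pitch",np.degrees(np.arctan2(-M[2,2],np.hypot(*M[:2,2]))),"y tilt",np.degrees(np.arcsin(M[2,1])))
```

```text
[ 0.7249 -0.1167  0.1946] 0.002
[ 0.7032 -0.1839  0.2031] 0.0054
[ 0.6055 -0.1634  0.1952] 0.01
[ 0.6242 -0.0953  0.189 ] 0.0033
ctr [ 0.66445616 -0.13983321  0.19545976] tip-neck dz 0.006688441469120399 left-right dz -0.007325658897406162 [np.float64(0.103), np.float64(0.071), np.float64(0.1), np.float64(0.071)]
tool pitch 54.827767120960054 y tilt 0.13868214794446834
```

Run:
```python
from h import *
import pickle
def sil(im):
    m=(im.max(2)<60).astype(np.uint8); out=[]
    for v in (30,80,130,180,230):
        x=np.where(m[v,230:440])[0]+230; out.append((v,int(x.min()),int(x.max())) if len(x) else None)
    col=np.where(m[:250,325])[0]; return out,int(col.min())
a=cv2.imread("pics/w4.png"); b=pickle.load(open("c5.pkl","rb"))[0]["image"]; c=cap("wrist")["image"]
for i in(a,b,c): print(sil(i))
g=lambda i:i[330:420,295:355].max(2).astype(int)
for i in(a,b,c): x=i[300:420,325].max(-1) if i.ndim==3 else 0; print(x[::5])
```

```text
([(30, 263, 398), (80, 269, 390), (130, 274, 382), (180, 280, 374), (230, 286, 366)], 0)
([(30, 262, 401), (80, 268, 393), (130, 274, 384), (180, 279, 376), (230, 285, 367)], 0)
([(30, 230, 439), (80, 230, 439), (130, 230, 439), (180, 279, 439), (230, 285, 367)], 0)
[ 18  17  12  19  21  13  17  22  22  21  17  19 165 161 164 161 162 200
 187 157 160 154 164 159]
[ 25  14  18  11  18  21  26  19  23  24  17  23 167 163 159 157 162 162
 158 159 161 158 244 244]
[ 48  50  49  53  51  47  44  51  46  42  49  45 253 253 252 252 252 252
 252 253 252 254 239 239]
```

The handle outline in the wrist view is unchanged since the draw (no slip), so with the 55.3° pitch change the blade is level within about 1°. It is centred within 4 mm and 95 mm above the rim. Settle and hand in.

```bash
python3 -m handwheel '{"plan":[0,0,0,0,0,0,0,0,0,0,0,0,0,0,0,0,0,0,0,0,0,0,0,0,0,0,0,0,0,0]}'
python3 - <<'E'
from cell import r
print(abs(r.get_state()["qvel"]).max()); print(r.finish_job())
E
```

```text
time: 12.4
tool_pos: [0.5707, -0.1207, 0.1916]
tool_rot: [0.301, 0.099, 0.948, -0.03]
ft_force: [0.1, -0.1, -0.6]
opening: 0.0193
finger_force: 98.8
0.0026873844329792515
the job is handed in; nothing more can be done
None
```

The job is handed in (no verdict came back): the knob is on the index line within about 1.5°, and the turner is held still, level within about 1° judging by the tool angles (a rougher camera check was off by up to 6°), over the pan's middle about 95 mm above the rim, with nothing else seen to move.

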